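# Lay up the injection tray

### The job

Lay up the grey injection tray for the next patient: stand the large and the middle-sized vial upright in their wells (the large one in the wider well), setting the glass down gently, lay the thick syringe flat in the long trough, and lay the roll of tape flat in the rectangular bay. Leave the smallest vial, the slim syringe, the kidney dish and the swab carton where they are.

Things in the scene. Friction and masses are not known exactly. Their poses are not given: they have to be found in the camera images.
- tray: grey tray 260 (x) by 156 (y) mm, fixed, rim 16 high, any yaw. Origin: centre of underside, z up. Floor at z 4; inner walls and deck to z 14. Insides (mm) and centres (x, y): +y half: syringe trough 252 x 72 at (0, 38). -y half: tape bay 104 x 72 at (-74, -38); deck with round wells down to the floor: 60 wide at (24, -38) for the large vial, 48 wide at (90, -38) for the middle one
- vial_mid_c (a point): middle-sized of three amber glass vials (white label, 21 mm aluminium cap), on the 3 mm thick blue-grey mat, upright: diameter 30 mm up to 39 mm, then shoulder and cap, 60 mm tall, 40-80 g. Point: centre, 30 mm above its base; z up its axis. In its well the deck around it is 10 mm above its base, so grip it no lower than half-way up
- vial_large_c (a point): largest of the three amber vials, same style and same cap, upright on the mat: diameter 42 mm up to 54 mm, then shoulder and cap, 75 mm tall, 85-170 g. Point: centre, 37.5 mm above its base; z up its axis
- vial_small_c (a point): smallest of the three amber vials, does not belong in the tray: diameter 24 mm, 48 mm tall, 30 g, upright on the mat among the others. Point: centre, 24 mm above its base; z up its axis. Stays where it is
- syringe_large_c (a point): thick one of two clear plastic syringes without needle, lying flat on the mat: 118 mm long, barrel diameter 21 mm, white finger flange 36 mm wide (stops it rolling), 22 g. Point: mid-length on its axis, 10.5 mm above what it lies on; x along it to the nozzle, z up. The barrel runs from x -40 mm (flange) to +46 mm. Its nozzle may point either way in the trough
- syringe_small_c (a point): slim one of the two syringes, does not belong in the tray: 84 mm long, barrel diameter 13.6 mm, flange 24 mm wide, lying on the mat among the others. Point: mid-length on its axis, 6.8 mm above the mat; x along it to the nozzle. Stays where it is
- tape_roll_c (a point): white roll of surgical tape lying flat on the mat: outer diameter 50 mm, hole 26 mm, 25 mm high, 25-40 g. Point: its centre, 12.5 mm above what it lies on; z up its axis
- kidney_dish_c (a point): empty steel kidney dish, 200 x 95 mm, 41 mm high, on the counter beyond the work. Point: half-way up at its middle. Bystander, stays where it is.
- swab_carton_c (a point): open carton of swab sachets, 85 x 125 mm, 55 mm high, on the counter beyond the work. Point: half-way up at its middle. Bystander, stays where it is.
Mind the look-alikes: they are no part of the job. What is shaped like the part that bears tape_roll_c but black is not meant.

How it is judged:
By the outcome, as a careful person would: the job done as asked, in the order asked, and still so for the second after the job is handed in, with the robot touching nothing.
It also fails if it takes over 112 s, if anything falls off the work surface, if the arm or the gripper's body presses on something with over 40 N, if the wrist force passes 120 N, or if a joint passes its speed limit or range.

### The arm

A 6-joint arm with a two-finger parallel gripper is mounted at the origin on the work surface. World frame = base frame: x ahead of the robot, y to its left, z up, the work surface at z = 0. Lengths are in m, angles in rad, forces in N, time in s.
With the tool pointing down it reaches from about 0.225 to 0.875 m from the base axis. Payload 3.4 kg.
Tool frame: the origin (TCP) lies between the finger pads; the fingertips stand 8 mm ahead of it and the grasp point (between the pads) lies 11 mm behind it; z points along the fingers, y is the line along which they close (so a half turn about z gives the same grasp; the last joint's range is limited). The gripper opens to 85 mm and grips with 20 to 120 N. Pads are 22 mm wide; open, the fingers measure 114 mm over their backs; the gripper's body (76 mm by 85 mm) begins 54 mm behind the grasp point. The pads swing forward as they close: fully open they stand 13 mm farther back than shut.
Start: joints at [1.131, 0.276, 1.505, -0, 1.361, -0.121], TCP at [0.18, 0.546, 0.239] pointing down, gripper open.
Joint ranges: [-2.89, 2.89], [-0.75, 2.08], [0.22, 2.7], [-1.18, 4.32], [0.11, 2.71], [-2.7, 2.7]. Speed limits (rad/s): [2.57, 2.57, 3.14, 3.14, 3.14, 3.14].

### API

Orientations are given as a unit quaternion [w, x, y, z].
In Python, from rig import manip gives the robot as it stands.
- The arm moves only by the tool move_arm, never from a script. Its argument "deltas" is a list that holds one entry, the list of rows, each a list of 5 numbers: the shift along the tool's x, y, z normalised to -1 to 1, where 1 is 80 cm, then the turn about the tool's z normalised to -1 to 1, where 1 is 120 degrees, then the closure, from -1 (fully open) to 1 (shut). In form: [[[tx, ty, tz, twist, grip], ...]]. A call has 1 to 12 rows; each row is the pose to reach, as a shift and turn from the pose commanded when the call began, along the tool's axes at that moment; what a row does not reach only later rows make up. A row lasts 1/10 s, in which the tool goes at most 50 mm and 8.59 degrees, less where a joint would pass 70% of its speed; a pose out of reach is approached as far as the arm can. A call with a number of a shift or a turn outside -1 to 1 is refused whole. A call with a gripper value outside its range is refused whole. The fingers move at their own pace and stop on an object; "squeeze" is the grip in N (left out, the last holds). Time passes only in rows, so rows that repeat a pose let the fingers close. It gives the time, the measured TCP pose, the force, the opening and the grip force at its end, in the units of the state.
- manip.get_state(): the state, without advancing time (a new reading comes with each control period).
- manip.get_image(name): name is "side" or "top"; returns the picture (400x640x3 uint8, red, green, blue); there is no depth.
- manip.camera_params(name): a dict with "fx", "fy", "cx", "cy" (pixels), "dist" ([k1, k2, p1, p2, k3] as OpenCV has them; the pictures are not rectified), "R" (3x3) and "t" (3): a world point X has camera coordinates R X + t. Camera axes: x right, y down, z forward; pixel columns grow to the right and rows downward; lengths in m; the calibration is good to about 2 mm. A picture is of the moment at which its call begins. camera_params takes no time and is no camera call.
- manip.sign_off(): hands the job in; it is judged then, once.
The state is a dict: "clock": time; "qpos": joint angles; "qd": joint speeds; "effort": joint torques, N m; "position": TCP position; "ee_rot": TCP orientation; "contact_force": force on the tool from outside, world axes, zero at the start; "moment": the same for the moment, N m; "width": finger opening in m; "gripper_force": force on a finger pad.
Only numpy, scipy, OpenCV 4.12 (cv2) and the standard library are available. Lean on these libraries where they do the work, as an engineer would, in place of code of your own. Each camera call takes 0.05 s, during which the arm holds its last target. There are 200 camera calls.

## Working session

There is one attempt and no reset: what is moved stays moved. The work goes in short steps, Python scripts to look and compute and a tool call to move; the robot and the scene stay as the last step left them, time stands still between calls to the robot, and variables do not carry over. Pictures are saved under pics/ and viewed, at most 14 in all, crops included, and the job is handed in when it is done.

Besides the shell and the picture viewer there is one more tool, called after "Call:" as name([rows], argument=value, ...), one row to a line, values as JSON. move_arm: Moves the arm, as the interface text tells. Scaled input: -1 to 1 covers 80 cm each way for a shift and 120 degrees each way for a turn. Its arguments: {"type":"object","properties":{"deltas":{"type":"array","items":{"type":"array","items":{"type":"array","items":{"type":"number","minimum":-1,"maximum":1}}}},"squeeze":{"type":"number"}},"required":["deltas"]}

```bash
mkdir -p pics; ls; cat > h.py <<'E'
import numpy as np, cv2
from rig import manip
from scipy.spatial.transform import Rotation as R
def cam(n):
    p=manip.camera_params(n); K=np.array([[p['fx'],0,p['cx']],[0,p['fy'],p['cy']],[0,0,1.]])
    return K,np.array(p['dist'],float),np.array(p['R']),np.array(p['t'])
def px2w(n,uv,z):
    K,d,Rm,t=cam(n); uv=np.array(uv,float).reshape(-1,1,2)
    x=cv2.undistortPoints(uv,K,d).reshape(-1,2); r=np.c_[x,np.ones(len(x))]@Rm; c=-Rm.T@t
    return c+r*((z-c[2])/r[:,2])[:,None]
def w2px(n,P):
    K,d,Rm,t=cam(n); return cv2.projectPoints(np.array(P,float).reshape(-1,1,3),cv2.Rodrigues(Rm)[0],t,K,d)[0].reshape(-1,2)
def snap(n,name,box=None,s=1):
    im=manip.get_image(n); o=im if box is None else im[box[1]:box[3],box[0]:box[2]]
    cv2.imwrite('pics/'+name,cv2.cvtColor(cv2.resize(o,None,fx=s,fy=s,interpolation=cv2.INTER_CUBIC),cv2.COLOR_RGB2BGR)); np.save('pics/'+name+'.npy',im); return im
E
python3 - <<'E'
from h import *
snap('top','t0.png',None,1.25); snap('side','s0.png',None,1.25)
for n in('top','side'):
    K,d,Rm,t=cam(n); print(n,K[0,0],(-Rm.T@t).round(3),Rm[2].round(2))
print(manip.get_state())
E
```

```text
pics
top 438.4565047915368 [0.314 0.065 1.392] [ 0.16  0.   -0.99]
side 488.7641725782124 [0.481 1.042 0.847] [ 0.05 -0.78 -0.63]
{'clock': 0.1, 'qpos': array([ 1.13098086e+00,  2.76526456e-01,  1.50598696e+00,  1.61025616e-05,
        1.36070638e+00, -1.20950082e-01]), 'qd': array([ 0.00024801, -0.00245469, -0.00353495, -0.00060619,  0.00141177,
       -0.00069562]), 'effort': array([ 1.89320781e-03, -4.17703021e+01, -2.46403402e+01,  4.50442440e-04,
        5.87608825e-03,  2.67017623e-05]), 'position': array([0.18003607, 0.54561461, 0.23853702]), 'ee_rot': array([-2.32699962e-04,  1.58759733e-01,  9.87316912e-01, -7.79623169e-04]), 'contact_force': array([-0.05810995,  0.06688198,  0.90275846]), 'moment': array([-0.00682501, -0.02435446, -0.02538198]), 'gripper_force': 0.0, 'width': 0.08559076420061115}
```

View pics/t0.png

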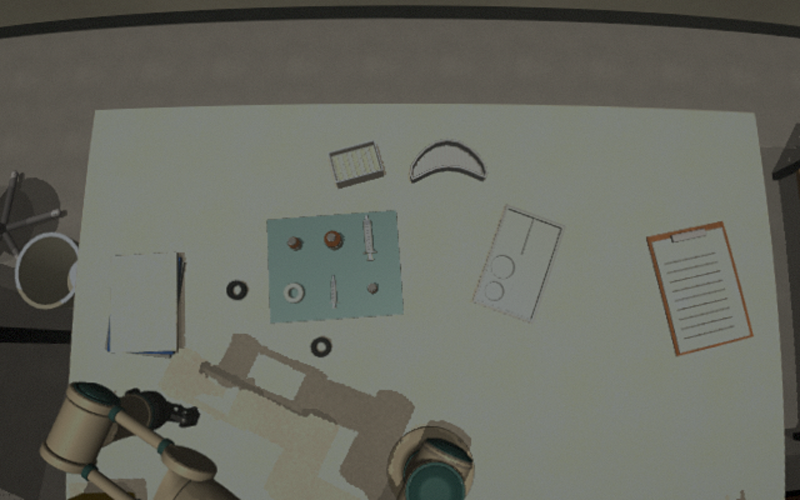

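View pics/s0.png

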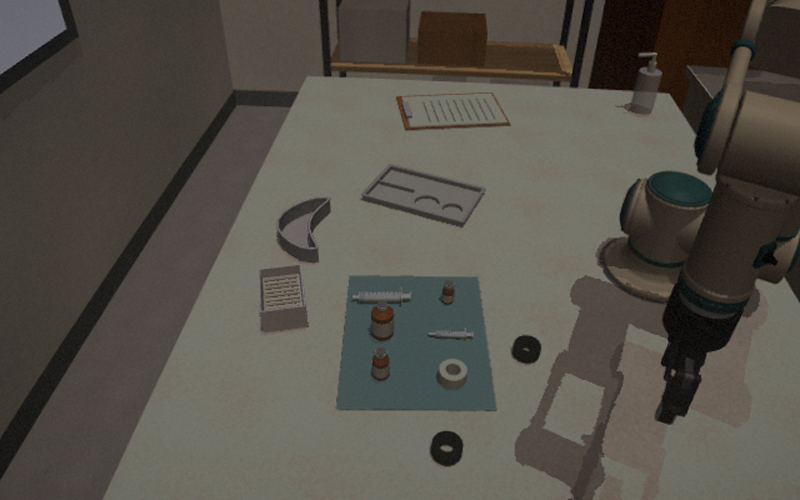

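Top view (800 px scale): mat at (335,267). Candidates: vials at (333,240) largest, (295,243) middle and (373,288) small. Syringes at (369,238) thick and (334,291) slim. Rings at (294,293) white, with black look-alikes at (237,290) and (321,347). The tray is at (518,263), its wells at (503,266) wide and (494,291). Next, one close crop to check these choices.

```bash
python3 - <<'E'
from h import *
im=np.load('pics/t0.png.npy'); 
g=np.clip(im.astype(float)*1.7,0,255).astype(np.uint8)
def sv(a,n,s): cv2.imwrite('pics/'+n,cv2.cvtColor(cv2.resize(a,None,fx=s,fy=s,interpolation=cv2.INTER_CUBIC),cv2.COLOR_RGB2BGR))
sv(g[160:264,208:328],'c1.png',5); sv(g[155:265,370:460],'c2.png',5)
E
```

```text
(no output)
```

View pics/c1.png

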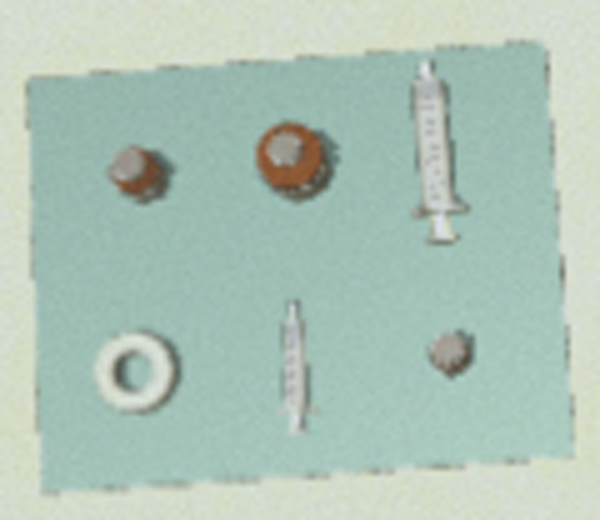

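View pics/c2.png

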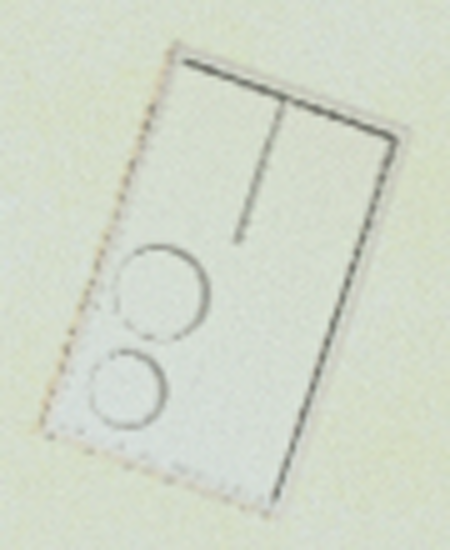

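Crop 1 shows the middle vial cap at (128,163), the large at (286,149), the small at (452,352), the white tape at (137,371), and the thick syringe from nozzle (427,62) to plunger (441,242). Crop 2 shows tray rim corners (176,42), (408,128), (272,514), (42,430) and wells (162,293), (129,390).

```bash
python3 - <<'E'
from h import *
c1=lambda u,v:(208+u/5-.4,160+v/5-.4)
c2=lambda u,v:(370+u/5-.4,155+v/5-.4)
for n,p,z in [('mid',(128,163),.063),('large',(286,149),.078),('small',(452,352),.051),('tape',(137,371),.028),('noz',(427,62),.0135),('plg',(441,242),.0135),('flange',(441,210),.0135),('slimnoz',(293,302),.01),('slimplg',(297,430),.01)]:
    print(n,px2w('top',c1(*p),z)[0].round(4))
L=[];W=[]
for p,q in [((176,42),(-130,-78)),((408,128),(-130,78)),((272,514),(130,78)),((42,430),(130,-78))]:
    L.append(np.array(q)/1000);W.append(px2w('top',c2(*p),.016)[0][:2])
for p,q in [((162,293),(24,-38)),((129,390),(90,-38))]:
    L.append(np.array(q)/1000);W.append(px2w('top',c2(*p),.014)[0][:2])
L=np.array(L);W=np.array(W)
a,b=L.mean(0),W.mean(0);H=(L-a).T@(W-b);th=np.arctan2(H[0,1]-H[1,0],H[0,0]+H[1,1])
Rm=np.array([[np.cos(th),-np.sin(th)],[np.sin(th),np.cos(th)]]);t=b-Rm@a
print('tray',t.round(4),np.degrees(th),((W-(L@Rm.T+t))*1000).round(1))
for n,q in dict(lw=(24,-38),mw=(90,-38),tr=(0,38),bay=(-74,-38)).items(): print(n,(Rm@(np.array(q)/1000)+t).round(4))
E
```

```text
mid [0.561  0.3441 0.063 ]
large [0.5669 0.2438 0.078 ]
small [0.4453 0.1424 0.051 ]
tape [0.435  0.3414 0.028 ]
noz [0.6365 0.1626 0.0135]
plg [0.5191 0.1522 0.0135]
flange [0.5397 0.1525 0.0135]
slimnoz [0.481  0.2463 0.01  ]
slimplg [0.3997 0.2422 0.01  ]
tray [ 0.5128 -0.228 ] 159.41670330522777 [[ 4.5  1.2]
 [ 2.9 -3. ]
 [-1.7  3.8]
 [-3.2  2.1]
 [-1.2 -1.7]
 [-1.3 -2.3]]
lw [ 0.5037 -0.184 ]
mw [ 0.4419 -0.1608]
tr [ 0.4994 -0.2636]
bay [ 0.5954 -0.2184]
```

```bash
cat >> h.py <<'E'
def go(x,y,z,ang=None):
    "normalised move to TCP x,y,z with tool-y at world angle ang (deg, mod 180)"
    s=manip.get_state(); Q=R.from_quat(np.roll(s['ee_rot'],-1)).as_matrix()
    d=Q.T@(np.array([x,y,z])-s['position'])/.8
    a=np.degrees(np.arctan2(Q[1,1],Q[0,1])); tw=0 if ang is None else -((ang-a+90)%180-90)
    print('yang %.1f'%a,'delta',d.round(4),'twist %.4f'%(tw/120),'q6 %.2f t %.1f'%(s['qpos'][5],s['clock']))
E
python3 - <<'E'
from h import *
P=dict(largecap=(.5669,.2438,.078),midcap=(.561,.3441,.063),tape=(.435,.3414,.028),noz=(.6365,.1626,.0135),plg=(.5191,.1522,.0135),lw=(.5025,-.186,.014),mw=(.4406,-.163,.014))
q=w2px('side',list(P.values()))
for k,v in zip(P,q): print(k,v.round(1))
im=np.clip(np.load('pics/s0.png.npy').astype(float)*1.5,0,255).astype(np.uint8)
for v in q: cv2.drawMarker(im,tuple(int(round(a)) for a in v),(255,0,0),cv2.MARKER_CROSS,5,1)
o=im[125:335,260:400]; cv2.imwrite('pics/s1.png',cv2.cvtColor(cv2.resize(o,None,fx=2.8,fy=2.8,interpolation=cv2.INTER_NEAREST),cv2.COLOR_RGB2BGR))
go(.567,.244,.18)
E
```

```text
largecap [305.9 243. ]
midcap [304.1 280.8]
tape [362.3 294.4]
noz [281.5 237.5]
plg [328.9 237.5]
lw [341.4 161.4]
mw [361.7 166.8]
yang 71.7 delta [-0.5775 -0.2063  0.0734] twist 0.0000 q6 -0.12 t 0.1
```

View pics/s1.png

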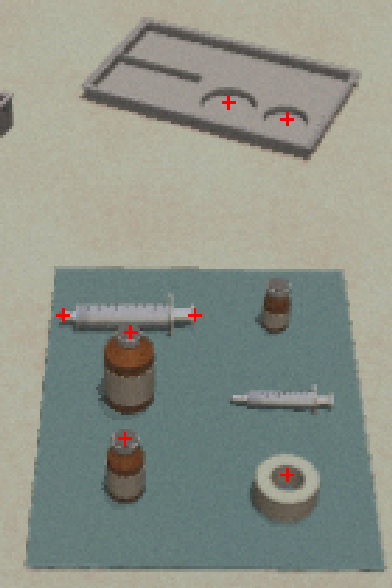

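The side view agrees: every cross falls on its cap, end or well. Moving over the large vial.

Call:
move_arm([
  [[-0.578,-0.206,0.05,0,-0.6],[-0.578,-0.206,0.073,0,-0.6],[-0.578,-0.206,0.073,0,-0.6],[-0.578,-0.206,0.073,0,-0.6],[-0.578,-0.206,0.073,0,-0.6],[-0.578,-0.206,0.073,0,-0.6],[-0.578,-0.206,0.073,0,-0.6],[-0.578,-0.206,0.073,0,-0.6],[-0.578,-0.206,0.073,0,-0.6],[-0.578,-0.206,0.073,0,-0.6],[-0.578,-0.206,0.073,0,-0.6],[-0.578,-0.206,0.073,0,-0.6]],
], squeeze=25)

```text
clock: 1.3
position: [0.5677, 0.2438, 0.1799]
ee_rot: [-0.001, 0.16, 0.987, -0.0]
contact_force: [0.2, 0.8, 0.2]
width: 0.0686
gripper_force: 0.0
```

```bash
python3 - <<'E'
from h import *
go(.567,.244,.030)
snap('side','s2.png',(240,150,400,300),3)
print(manip.get_state()['position'],manip.get_state()['width'])
E
```

```text
yang 71.6 delta [5.000e-04 1.000e-04 1.873e-01] twist 0.0000 q6 -0.96 t 1.3
[0.56693149 0.24462654 0.18024681] 0.06811480291577231
```

View pics/s2.png

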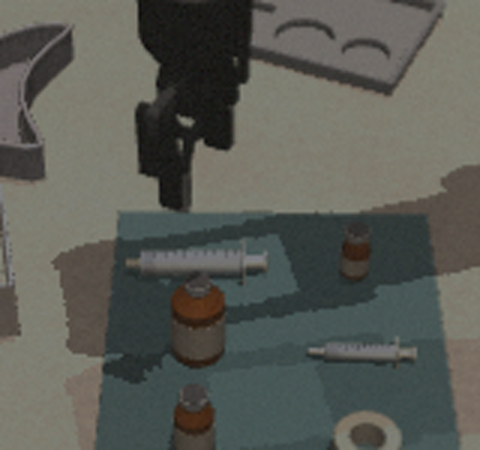

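The gripper at (180,160) in the crop hangs above the large vial at (200,320). Descend and close.

Call:
move_arm([
  [[0,0,0.06,0,-0.6],[0,0,0.11,0,-0.6],[0,0,0.15,0,-0.6],[0,0,0.187,0,-0.6],[0,0,0.187,0,-0.6],[0,0,0.187,0,0.3],[0,0,0.187,0,0.3],[0,0,0.187,0,0.3],[0,0,0.187,0,0.3],[0,0,0.187,0,0.3],[0,0,0.187,0,0.3],[0,0,0.187,0,0.3]],
], squeeze=25)

```text
clock: 2.55
position: [0.5689, 0.2454, 0.0335]
ee_rot: [0.002, 0.159, 0.987, 0.001]
contact_force: [-1.3, 1.3, 6.2]
width: 0.0411
gripper_force: 26.1
```

Call:
move_arm([
  [[0,0,-0.02,0,0.3],[0,0,-0.05,0,0.3],[0,0,-0.1,0,0.3],[0,0,-0.15,0,0.3],[0,0,-0.15,0,0.3],[0,0,-0.15,0,0.3]],
])

```text
clock: 3.15
position: [0.5682, 0.2446, 0.1528]
ee_rot: [0.001, 0.159, 0.987, 0.001]
contact_force: [-0.7, -0.6, -1.1]
width: 0.0411
gripper_force: 25.7
```

```bash
python3 - <<'E'
from h import *
s=manip.get_state();print(s['position'],s['width'],s['gripper_force'],s['contact_force'])
go(.5025,-.186,.15,69.4)
E
```

```text
[0.56815493 0.24459264 0.1527798 ] 0.04108737770450986 25.678667068714276 [-0.72598049 -0.62453307 -1.1198821 ]
yang 71.7 delta [-0.0908 -0.5368  0.0028] twist 0.0194 q6 -0.96 t 3.1
```

Call:
move_arm([
  [[-0.004,-0.025,0,0,0.3],[-0.013,-0.075,0,0.005,0.3],[-0.022,-0.13,0,0.01,0.3],[-0.031,-0.185,0,0.019,0.3],[-0.041,-0.24,0,0.019,0.3],[-0.05,-0.295,0,0.019,0.3],[-0.059,-0.35,0,0.019,0.3],[-0.068,-0.405,0,0.019,0.3],[-0.077,-0.455,0,0.019,0.3],[-0.085,-0.5,0,0.019,0.3],[-0.091,-0.525,0,0.019,0.3],[-0.091,-0.537,0,0.019,0.3]],
])

```text
clock: 4.35
position: [0.5009, -0.1878, 0.1496]
ee_rot: [-0.001, 0.18, 0.984, 0.0]
contact_force: [0.5, 0.5, -0.6]
width: 0.0412
gripper_force: 25.7
```

```bash
python3 - <<'E'
from h import *
snap('side','s3.png',(270,70,450,220),3)
s=manip.get_state();print(s['position'],s['width'],s['gripper_force'],s['contact_force'])
go(.5025,-.186,.035,69.4)
E
```

```text
[ 0.50058437 -0.18798607  0.14971828] 0.040852634952808414 25.73882595926989 [-0.65702775 -0.48800852 -1.33308108]
yang 69.3 delta [-0.0018  0.0033  0.1434] twist -0.0006 q6 -1.70 t 4.4
```

View pics/s3.png

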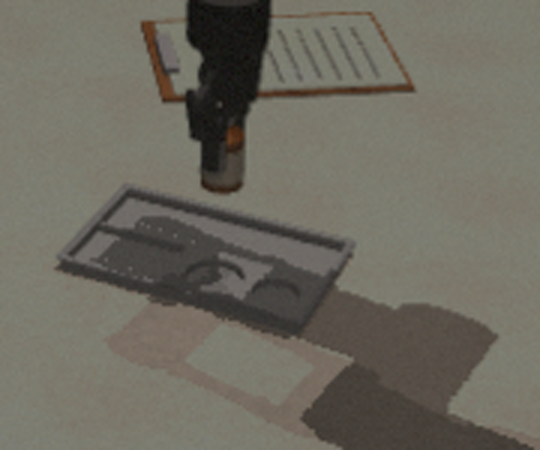

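The vial hangs upright in the fingers at (222,165), over the wide well at (215,275). Lower it.

Call:
move_arm([
  [[-0.001,0.002,0.03,0,0.3],[-0.002,0.003,0.07,0,0.3],[-0.002,0.003,0.1,0,0.3],[-0.002,0.003,0.12,0,0.3],[-0.002,0.003,0.131,0,0.3],[-0.002,0.003,0.135,0,0.3],[-0.002,0.003,0.137,0,0.3],[-0.002,0.003,0.139,0,0.3],[-0.002,0.003,0.141,0,0.3],[-0.002,0.003,0.141,0,0.3]],
])

```text
clock: 5.4
position: [0.5047, -0.1845, 0.0389]
ee_rot: [0.0, 0.178, 0.984, -0.0]
contact_force: [-0.8, 0.3, -1.5]
width: 0.0412
gripper_force: 25.7
```

Call:
move_arm([
  [[0,0,0.0015,0,0.3],[0,0,0.003,0,0.3],[0,0,0.004,0,0.3],[0,0,0.004,0,0.3]],
])

```text
clock: 5.8
position: [0.5044, -0.1844, 0.0351]
ee_rot: [-0.0, 0.178, 0.984, 0.0]
contact_force: [0.2, 0.3, -2.0]
width: 0.041
gripper_force: 25.7
```

Call:
move_arm([
  [[0,0,0.001,0,0.3],[0,0,0.002,0,0.3],[0,0,0.002,0,0.3]],
])

```text
clock: 6.1
position: [0.5046, -0.1845, 0.0345]
ee_rot: [0.0, 0.178, 0.984, -0.0]
contact_force: [-1.8, 0.9, 5.9]
width: 0.0414
gripper_force: 26.3
```

Touched down at about 6 N, so release gently.

Call:
move_arm([
  [[0,0,0,0,-0.1],[0,0,0,0,-0.2],[0,0,0,0,-0.3],[0,0,0,0,-0.4],[0,0,0,0,-0.4],[0,0,-0.02,0,-0.4],[0,0,-0.06,0,-0.4],[0,0,-0.1,0,-0.4],[0,0,-0.15,0,-0.4],[0,0,-0.18,0,-0.4],[0,0,-0.18,0,-0.4]],
])

```text
clock: 7.2
position: [0.5068, -0.1856, 0.1817]
ee_rot: [0.004, 0.178, 0.984, -0.001]
contact_force: [-0.6, 0.2, -0.2]
width: 0.0597
gripper_force: 0.0
```

```bash
python3 - <<'E'
from h import *
s=manip.get_state();print(s['position'],s['width'])
go(.561,.344,.16,69.4)
E
```

```text
[ 0.50684821 -0.18560785  0.18167419] 0.059660849966519255
yang 69.5 delta [0.1692 0.6437 0.025 ] twist 0.0005 q6 -1.69 t 7.2
```

Call:
move_arm([
  [[0.169,0.644,0.025,0,-0.4],[0.169,0.644,0.025,0,-0.4],[0.169,0.644,0.025,0,-0.4],[0.169,0.644,0.025,0,-0.4],[0.169,0.644,0.025,0,-0.4],[0.169,0.644,0.025,0,-0.4],[0.169,0.644,0.025,0,-0.4],[0.169,0.644,0.025,0,-0.4],[0.169,0.644,0.025,0,-0.4],[0.169,0.644,0.025,0,-0.4],[0.169,0.644,0.025,0,-0.4],[0.169,0.644,0.025,0,-0.4]],
])

```text
clock: 8.4
position: [0.558, 0.3499, 0.1554]
ee_rot: [-0.001, 0.176, 0.984, 0.0]
contact_force: [-1.5, -0.0, 0.1]
width: 0.0597
gripper_force: 0.0
```

```bash
python3 - <<'E'
from h import *
snap('top','t4.png',(370,155,460,265),5)
s=manip.get_state();print(s['position'],s['width'])
go(.561,.344,.027,69.4)
E
```

```text
[0.55770129 0.34719033 0.15551489] 0.06010138754118054
yang 69.6 delta [-0.0056 -0.002   0.1606] twist 0.0020 q6 -0.76 t 8.4
```

View pics/t4.png

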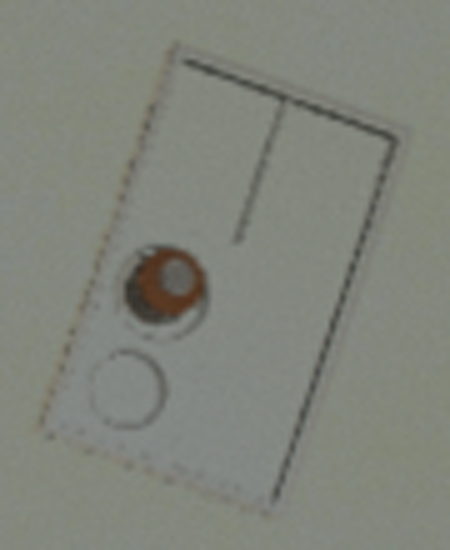

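The large vial stands upright in the wide well, cap at (177,276). Now the middle vial.

Call:
move_arm([
  [[-0.005,-0.002,0.03,0,-0.4],[-0.005,-0.002,0.07,0,-0.4],[-0.005,-0.002,0.12,0,-0.4],[-0.005,-0.002,0.15,0,-0.4],[-0.005,-0.002,0.162,0,-0.4],[-0.005,-0.002,0.162,0,-0.4],[-0.005,-0.002,0.162,0,0.6],[-0.005,-0.002,0.162,0,0.6],[-0.005,-0.002,0.162,0,0.6],[-0.005,-0.002,0.162,0,0.6],[-0.005,-0.002,0.162,0,0.6],[-0.005,-0.002,0.162,0,0.6]],
], squeeze=22)

```text
clock: 9.65
position: [0.5632, 0.343, 0.03]
ee_rot: [0.002, 0.178, 0.984, 0.001]
contact_force: [0.3, -1.0, 6.3]
width: 0.029
gripper_force: 22.2
```

Call:
move_arm([
  [[0,0,-0.01,0,0.6],[0,0,-0.03,0,0.6],[0,0,-0.07,0,0.6],[0,0,-0.12,0,0.6],[0,0,-0.15,0,0.6],[0,0,-0.15,0,0.6]],
])

```text
clock: 10.25
position: [0.5641, 0.3438, 0.1531]
ee_rot: [0.004, 0.178, 0.984, 0.003]
contact_force: [-0.3, 1.1, -0.3]
width: 0.029
gripper_force: 22.0
```

```bash
python3 - <<'E'
from h import *
s=manip.get_state();print(s['position'],s['width'],s['gripper_force'],s['contact_force'])
go(.4406,-.163,.148,69.4)
E
```

```text
[0.56406845 0.34384221 0.1530508 ] 0.02900537703952845 21.965981698594987 [-0.30645766  1.11931083 -0.27949078]
yang 69.5 delta [-0.0777 -0.6475  0.0025] twist 0.0006 q6 -0.77 t 10.2
```

Call:
move_arm([
  [[-0.003,-0.025,0,0,0.6],[-0.01,-0.08,0,0,0.6],[-0.017,-0.14,0,0,0.6],[-0.024,-0.2,0,0,0.6],[-0.031,-0.26,0,0,0.6],[-0.038,-0.32,0,0,0.6],[-0.046,-0.38,0,0,0.6],[-0.053,-0.44,0,0,0.6],[-0.06,-0.5,0,0,0.6],[-0.067,-0.56,0,0,0.6],[-0.074,-0.615,0,0,0.6],[-0.078,-0.647,0,0,0.6]],
])

```text
clock: 11.45
position: [0.437, -0.1664, 0.1472]
ee_rot: [-0.001, 0.179, 0.984, -0.0]
contact_force: [-0.3, 0.0, -0.6]
width: 0.0292
gripper_force: 22.0
```

Call:
move_arm([
  [[0,0,0,0,0.6],[0,0,0,0,0.6]],
])

```text
clock: 11.65
position: [0.4378, -0.1637, 0.1472]
ee_rot: [-0.001, 0.179, 0.984, 0.001]
contact_force: [-0.9, 0.5, -0.6]
width: 0.0292
gripper_force: 22.1
```

```bash
python3 - <<'E'
from h import *
s=manip.get_state();print(s['position'],s['width'],s['gripper_force'],s['contact_force'])
go(.4406,-.163,.037,69.4)
E
```

```text
[ 0.43783962 -0.16369821  0.14721384] 0.029179363637572907 22.053986086975783 [-0.93738995  0.4928063  -0.64608144]
yang 69.3 delta [-0.0032  0.0019  0.1378] twist -0.0004 q6 -1.72 t 11.7
```

Call:
move_arm([
  [[-0.001,0,0.03,0,0.6],[-0.003,0.002,0.07,0,0.6],[-0.003,0.002,0.1,0,0.6],[-0.003,0.002,0.12,0,0.6],[-0.003,0.002,0.13,0,0.6],[-0.003,0.002,0.134,0,0.6],[-0.003,0.002,0.136,0,0.6],[-0.003,0.002,0.138,0,0.6],[-0.003,0.002,0.138,0,0.6]],
])

```text
clock: 12.55
position: [0.4419, -0.1635, 0.0382]
ee_rot: [0.001, 0.178, 0.984, -0.0]
contact_force: [-0.1, -0.3, -0.2]
width: 0.0292
gripper_force: 22.1
```

Call:
move_arm([
  [[0,0,0.001,0,0.6],[0,0,0.002,0,0.6],[0,0,0.003,0,0.6],[0,0,0.003,0,0.6]],
])

```text
clock: 12.95
position: [0.4414, -0.1634, 0.0353]
ee_rot: [-0.0, 0.178, 0.984, 0.0]
contact_force: [-0.6, 0.3, 0.7]
width: 0.029
gripper_force: 22.1
```

Call:
move_arm([
  [[0,0,0.001,0,0.6],[0,0,0.002,0,0.6],[0,0,0.002,0,0.6]],
])

```text
clock: 13.25
position: [0.4414, -0.1633, 0.0336]
ee_rot: [-0.0, 0.178, 0.984, 0.0]
contact_force: [0.2, 0.1, -0.5]
width: 0.0292
gripper_force: 22.1
```

Call:
move_arm([
  [[0,0,0.001,0,0.6],[0,0,0.002,0,0.6],[0,0,0.002,0,0.6]],
])

```text
clock: 13.55
position: [0.4414, -0.1633, 0.0319]
ee_rot: [-0.0, 0.178, 0.984, 0.0]
contact_force: [0.5, 0.1, -0.3]
width: 0.029
gripper_force: 22.1
```

Call:
move_arm([
  [[0,0,0.001,0,0.6],[0,0,0.0015,0,0.6],[0,0,0.0015,0,0.6]],
])

```text
clock: 13.85
position: [0.4415, -0.1634, 0.0311]
ee_rot: [0.0, 0.178, 0.984, 0.0]
contact_force: [-0.7, 0.5, 2.0]
width: 0.029
gripper_force: 22.3
```

Touched down; release.

Call:
move_arm([
  [[0,0,0,0,0.25],[0,0,0,0,0.1],[0,0,0,0,0],[0,0,0,0,-0.1],[0,0,0,0,-0.1],[0,0,-0.02,0,-0.1],[0,0,-0.06,0,-0.1],[0,0,-0.1,0,-0.1],[0,0,-0.15,0,-0.1],[0,0,-0.18,0,-0.1],[0,0,-0.18,0,-0.1]],
])

```text
clock: 14.95
position: [0.4438, -0.1646, 0.1785]
ee_rot: [0.004, 0.178, 0.984, -0.001]
contact_force: [0.6, 0.0, -0.3]
width: 0.0469
gripper_force: 0.0
```

```bash
python3 - <<'E'
from h import *
go(.578,.158,.12,95.1)
E
```

```text
yang 69.5 delta [-0.015   0.4366  0.0728] twist -0.2137 q6 -1.71 t 14.9
```

Call:
move_arm([
  [[-0.015,0.437,0,-0.2,-0.2],[-0.015,0.437,0,-0.214,-0.2],[-0.015,0.437,0,-0.214,-0.2],[-0.015,0.437,0.02,-0.214,-0.2],[-0.015,0.437,0.04,-0.214,-0.2],[-0.015,0.437,0.073,-0.214,-0.2],[-0.015,0.437,0.073,-0.214,-0.2],[-0.015,0.437,0.073,-0.214,-0.2],[-0.015,0.437,0.073,-0.214,-0.2],[-0.015,0.437,0.073,-0.214,-0.2],[-0.015,0.437,0.073,-0.214,-0.2]],
])

```text
clock: 16.05
position: [0.5752, 0.1582, 0.117]
ee_rot: [0.0, -0.044, 0.999, -0.0]
contact_force: [0.6, -0.5, -0.5]
width: 0.0513
gripper_force: 0.0
```

```bash
python3 - <<'E'
from h import *
im=np.hstack([cv2.resize(snap('top','t5.png')[155:265,200:460],None,fx=3,fy=3)])
im=np.vstack([im,cv2.resize(snap('side','s5.png')[120:290,250:510],None,fx=3,fy=3)[:270]])
cv2.imwrite('pics/v5.png',cv2.cvtColor(np.clip(im*1.4,0,255).astype(np.uint8),cv2.COLOR_RGB2BGR)); print(im.shape)
go(.578,.158,.012,95.1)
E
```

```text
(600, 780, 3)
yang 95.0 delta [-0.003  -0.0007  0.1317] twist -0.0006 q6 -1.51 t 16.1
```

View pics/v5.png

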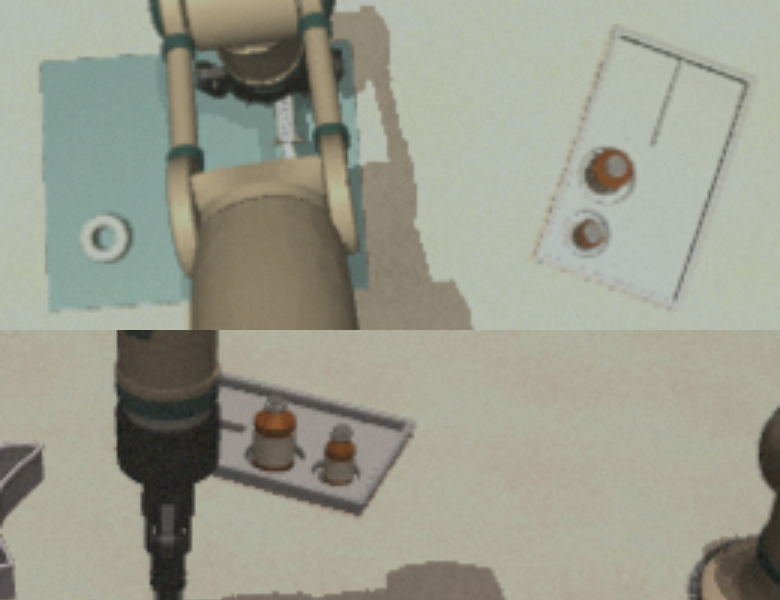

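Both vials stand in their wells, caps at (618,165) and (597,230) in the upper half. The gripper is above the thick syringe. Descend.

Call:
move_arm([
  [[-0.003,-0.001,0.04,0,-0.2],[-0.003,-0.001,0.08,0,-0.2],[-0.003,-0.001,0.11,0,-0.2],[-0.003,-0.001,0.125,0,-0.2],[-0.003,-0.001,0.129,0,-0.2],[-0.003,-0.001,0.129,0,-0.2],[-0.003,-0.001,0.129,0,-0.2]],
], squeeze=20)

```text
clock: 16.85
position: [0.5791, 0.1592, 0.0147]
ee_rot: [0.001, -0.045, 0.999, 0.0]
contact_force: [0.2, -0.1, -0.0]
width: 0.0508
gripper_force: 0.0
```

Call:
move_arm([
  [[0,0,0,0,0.3],[0,0,0,0,0.8],[0,0,0,0,0.8],[0,0,0,0,0.8],[0,0,0,0,0.8],[0,0,0,0,0.8],[0,0,0,0,0.8],[0,0,0,0,0.8]],
])

```text
clock: 17.65
position: [0.5785, 0.1593, 0.0143]
ee_rot: [0.001, -0.045, 0.999, 0.0]
contact_force: [-1.1, -0.4, 5.6]
width: 0.02
gripper_force: 20.9
```

Width 20 mm fits the 21 mm barrel. Lift.

Call:
move_arm([
  [[0,0,-0.01,0,0.8],[0,0,-0.04,0,0.8],[0,0,-0.09,0,0.8],[0,0,-0.14,0,0.8],[0,0,-0.17,0,0.8],[0,0,-0.17,0,0.8],[0,0,-0.17,0,0.8]],
])

```text
clock: 18.35
position: [0.5777, 0.1592, 0.1496]
ee_rot: [0.0, -0.045, 0.999, 0.0]
contact_force: [-0.0, 0.1, 0.5]
width: 0.0204
gripper_force: 20.3
```

```bash
python3 - <<'E'
from h import *
s=manip.get_state();print(s['position'],s['width'],s['gripper_force'],s['contact_force'])
go(.498,-.265,.15,69.4)
E
```

```text
[0.57768334 0.1591948  0.14964165] 0.020390609880110086 20.283544063568115 [-0.00839205  0.0591834   0.45162069]
yang 95.1 delta [ 0.1467 -0.5192 -0.0006] twist 0.2145 q6 -1.51 t 18.4
```

Call:
move_arm([
  [[0.007,-0.025,0,0.01,0.8],[0.02,-0.07,0,0.04,0.8],[0.034,-0.12,0,0.08,0.8],[0.049,-0.175,0,0.12,0.8],[0.065,-0.23,0,0.16,0.8],[0.08,-0.285,0,0.2,0.8],[0.096,-0.34,0,0.214,0.8],[0.11,-0.39,0,0.214,0.8],[0.124,-0.44,0,0.214,0.8],[0.137,-0.485,0,0.214,0.8],[0.147,-0.519,0,0.214,0.8],[0.147,-0.519,0,0.214,0.8]],
])

```text
clock: 19.55
position: [0.4964, -0.2679, 0.1472]
ee_rot: [-0.002, 0.18, 0.984, -0.0]
contact_force: [1.3, 1.0, -0.1]
width: 0.0202
gripper_force: 20.3
```

```bash
python3 - <<'E'
from h import *
s=manip.get_state();print(s['width'],s['gripper_force'])
go(.498,-.2655,.026,69.4)
a=snap('side','s6.png')[60:260,280:440]
cv2.imwrite('pics/v6.png',cv2.cvtColor(np.clip(cv2.resize(a,None,fx=3,fy=3)*1.4,0,255).astype(np.uint8),cv2.COLOR_RGB2BGR))
E
```

```text
0.020224179185816506 20.30196636915207
yang 69.2 delta [-0.0013  0.0037  0.1515] twist -0.0015 q6 -1.83 t 19.6
```

View pics/v6.png

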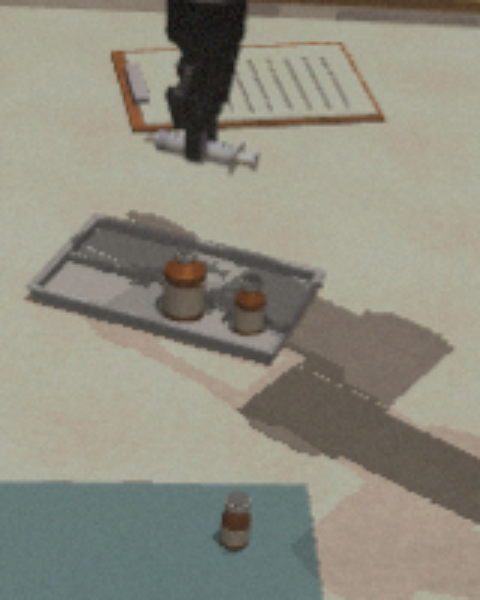

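The syringe is held level and in line with the trough at (205,150). Lower it.

Call:
move_arm([
  [[-0.001,0.002,0.04,0,0.8],[-0.001,0.003,0.08,0,0.8],[-0.001,0.003,0.12,0,0.8],[-0.001,0.003,0.14,0,0.8],[-0.001,0.003,0.15,0,0.8],[-0.001,0.003,0.156,0,0.8],[-0.001,0.003,0.16,0,0.8],[-0.001,0.003,0.16,0,0.8]],
])

```text
clock: 20.4
position: [0.4999, -0.2628, 0.0216]
ee_rot: [0.0, 0.178, 0.984, -0.0]
contact_force: [1.0, -0.3, 0.5]
width: 0.0202
gripper_force: 20.3
```

Call:
move_arm([
  [[0,0,0.001,0,0.8],[0,0,0.002,0,0.8],[0,0,0.003,0,0.8],[0,0,0.003,0,0.8]],
])

```text
clock: 20.8
position: [0.4996, -0.263, 0.0191]
ee_rot: [0.0, 0.178, 0.984, -0.0]
contact_force: [0.1, 0.1, -0.4]
width: 0.0203
gripper_force: 20.3
```

Call:
move_arm([
  [[0,0,0.001,0,0.8],[0,0,0.002,0,0.8],[0,0,0.003,0,0.8],[0,0,0.003,0,0.8]],
])

```text
clock: 21.2
position: [0.4994, -0.2628, 0.0163]
ee_rot: [-0.0, 0.178, 0.984, 0.0]
contact_force: [0.3, -0.4, -0.2]
width: 0.0196
gripper_force: 20.3
```

Call:
move_arm([
  [[0,0,0.001,0,0.8],[0,0,0.0015,0,0.8],[0,0,0.0015,0,0.8]],
])

```text
clock: 21.5
position: [0.4995, -0.2629, 0.0154]
ee_rot: [0.0, 0.178, 0.984, 0.0]
contact_force: [0.4, -0.7, 1.7]
width: 0.02
gripper_force: 20.4
```

Call:
move_arm([
  [[0,0,0,0,0.45],[0,0,0,0,0.38],[0,0,0,0,0.32],[0,0,0,0,0.32],[0,0,-0.015,0,0.32],[0,0,-0.04,0,0.32],[0,0,-0.08,0,0.2],[0,0,-0.13,0,0],[0,0,-0.18,0,-0.6],[0,0,-0.18,0,-0.6]],
])

```text
clock: 22.5
position: [0.5029, -0.2652, 0.1662]
ee_rot: [0.006, 0.178, 0.984, -0.003]
contact_force: [1.1, -0.7, 0.7]
width: 0.0684
gripper_force: 0.0
```

```bash
python3 - <<'E'
from h import *
go(.435,.341,.12,159.4)
E
```

```text
yang 69.5 delta [0.346  0.68   0.0512] twist -0.7495 q6 -1.82 t 22.5
```

Joint 6 would run out turning that way, so turn the other way (+0.75).

Call:
move_arm([
  [[0.346,0.68,0,0.75,-0.6],[0.346,0.68,0,0.75,-0.6],[0.346,0.68,0,0.75,-0.6],[0.346,0.68,0,0.75,-0.6],[0.346,0.68,0.02,0.75,-0.6],[0.346,0.68,0.051,0.75,-0.6],[0.346,0.68,0.051,0.75,-0.6],[0.346,0.68,0.051,0.75,-0.6],[0.346,0.68,0.051,0.75,-0.6],[0.346,0.68,0.051,0.75,-0.6],[0.346,0.68,0.051,0.75,-0.6],[0.346,0.68,0.051,0.75,-0.6]],
])

```text
clock: 23.7
position: [0.4391, 0.277, 0.1257]
ee_rot: [0.0, 0.823, 0.568, 0.0]
contact_force: [1.3, 0.7, -0.4]
width: 0.0682
gripper_force: 0.0
```

```bash
python3 - <<'E'
from h import *
s=manip.get_state();print(s['position'],s['width'])
go(.435,.341,.12,159.4)
a=snap('top','t7.png')[155:265,370:460]
cv2.imwrite('pics/v7.png',cv2.cvtColor(np.clip(cv2.resize(a,None,fx=5,fy=5)*1.2,0,255).astype(np.uint8),cv2.COLOR_RGB2BGR))
E
```

```text
[0.4391277  0.27700105 0.12570868] 0.06821850735191747
yang -20.8 delta [ 0.0729 -0.0333  0.0071] twist -0.0018 q6 0.79 t 23.7
```

View pics/v7.png

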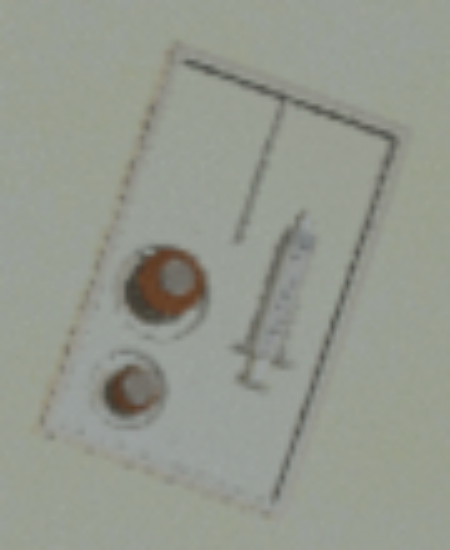

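The syringe lies flat in the trough from (302,215) to (250,385). Finish the approach to the tape.

Call:
move_arm([
  [[0.073,-0.033,0.007,0,-0.4],[0.073,-0.033,0.007,0,-0.4],[0.073,-0.033,0.007,0,-0.4],[0.073,-0.033,0.007,0,-0.4]],
])

```text
clock: 24.15
position: [0.435, 0.3387, 0.1199]
ee_rot: [0.0, 0.822, 0.57, -0.001]
contact_force: [-0.3, -0.5, 0.0]
width: 0.06
gripper_force: 0.0
```

```bash
python3 - <<'E'
from h import *
s=manip.get_state();print(s['position'],s['width'])
go(.435,.341,.018,159.4)
E
```

```text
[0.43504284 0.3386973  0.11985515] 0.0600037426649391
yang -20.5 delta [ 0.0029 -0.001   0.1273] twist 0.0009 q6 0.89 t 24.1
```

Call:
move_arm([
  [[0.003,-0.001,0.03,0,-0.7],[0.003,-0.001,0.07,0,-0.7],[0.003,-0.001,0.11,0,-0.7],[0.003,-0.001,0.127,0,-0.7],[0.003,-0.001,0.132,0,-0.7],[0.003,-0.001,0.132,0,-0.7],[0.003,-0.001,0.132,0,0],[0.003,-0.001,0.132,0,0.1],[0.003,-0.001,0.132,0,0.1],[0.003,-0.001,0.132,0,0.1],[0.003,-0.001,0.132,0,0.1],[0.003,-0.001,0.132,0,0.1]],
], squeeze=22)

```text
clock: 25.35
position: [0.4365, 0.3422, 0.016]
ee_rot: [0.001, 0.822, 0.57, 0.001]
contact_force: [-0.1, -2.7, 7.1]
width: 0.0494
gripper_force: 22.9
```

Call:
move_arm([
  [[0,0,-0.01,0,0.1],[0,0,-0.04,0,0.1],[0,0,-0.09,0,0.1],[0,0,-0.14,0,0.1],[0,0,-0.18,0,0.1],[0,0,-0.18,0,0.1],[0,0,-0.18,0,0.1]],
])

```text
clock: 26.05
position: [0.4356, 0.3425, 0.1596]
ee_rot: [-0.0, 0.822, 0.57, 0.001]
contact_force: [-0.1, -0.2, 0.2]
width: 0.0493
gripper_force: 23.1
```

```bash
python3 - <<'E'
from h import *
s=manip.get_state();print(s['position'],s['width'])
go(.594,-.2205,.155,159.4)
E
```

```text
[0.43556929 0.34245596 0.15955263] 0.049278626714959535
yang -20.5 delta [-0.5895  0.4323  0.0051] twist 0.0006 q6 0.90 t 26.1
```

Call:
move_arm([
  [[-0.03,0.022,0,0,0.1],[-0.07,0.052,0,0,0.1],[-0.115,0.084,0,0,0.1],[-0.16,0.117,0,0,0.1],[-0.205,0.15,0,0,0.1],[-0.25,0.183,0,0,0.1],[-0.295,0.216,0,0,0.1],[-0.34,0.249,0,0,0.1],[-0.385,0.282,0,0,0.1],[-0.43,0.315,0,0,0.1],[-0.475,0.348,0,0,0.1],[-0.52,0.381,0,0,0.1]],
])

```text
clock: 27.25
position: [0.574, -0.1556, 0.1564]
ee_rot: [-0.002, 0.822, 0.57, -0.001]
contact_force: [0.7, -0.5, -0.8]
width: 0.0496
gripper_force: 23.1
```

Call:
move_arm([
  [[-0.035,0.026,0,0,0.1],[-0.06,0.044,0,0,0.1],[-0.07,0.051,0,0,0.1],[-0.07,0.051,0,0,0.1]],
])

```text
clock: 27.65
position: [0.5928, -0.2215, 0.1567]
ee_rot: [-0.001, 0.822, 0.569, -0.001]
contact_force: [-1.4, 0.9, -1.5]
width: 0.0499
gripper_force: 23.1
```

```bash
python3 - <<'E'
from h import *
s=manip.get_state();print(s['position'],s['width'])
go(.594,-.2205,.024,159.4)
E
```

```text
[ 0.592813   -0.22152563  0.15666383] 0.04986003748822228
yang -20.6 delta [0.0016 0.0014 0.1658] twist -0.0003 q6 -0.11 t 27.6
```

Call:
move_arm([
  [[0,0,0.03,0,0.1],[0,0,0.07,0,0.1],[0,0,0.11,0,0.1],[0,0,0.14,0,0.1],[0,0,0.158,0,0.1],[0,0,0.165,0,0.1],[0,0,0.169,0,0.1],[0,0,0.171,0,0.1],[0,0,0.171,0,0.1]],
])

```text
clock: 28.55
position: [0.5939, -0.2209, 0.0224]
ee_rot: [0.0, 0.822, 0.57, 0.0]
contact_force: [-0.1, -0.6, 0.4]
width: 0.0496
gripper_force: 23.1
```

Call:
move_arm([
  [[0,0,0.001,0,0.1],[0,0,0.002,0,0.1],[0,0,0.003,0,0.1],[0,0,0.003,0,0.1]],
])

```text
clock: 28.95
position: [0.5934, -0.2211, 0.0192]
ee_rot: [-0.0, 0.822, 0.57, 0.0]
contact_force: [0.7, 0.6, -0.9]
width: 0.0495
gripper_force: 23.1
```

Call:
move_arm([
  [[0,0,0.001,0,0.1],[0,0,0.002,0,0.1],[0,0,0.003,0,0.1],[0,0,0.003,0,0.1]],
])

```text
clock: 29.35
position: [0.5935, -0.2212, 0.0171]
ee_rot: [0.0, 0.822, 0.57, 0.0]
contact_force: [-1.0, -0.0, 2.1]
width: 0.0497
gripper_force: 23.2
```

Call:
move_arm([
  [[0,0,0,0,-0.25],[0,0,0,0,-0.35],[0,0,0,0,-0.35],[0,0,0,0,-0.35],[0,0,-0.015,0,-0.35],[0,0,-0.04,0,-0.35],[0,0,-0.08,0,-0.35],[0,0,-0.13,0,-0.35],[0,0,-0.18,0,-0.35],[0,0,-0.22,0,-0.35],[0,0,-0.22,0,-0.35]],
])

```text
clock: 30.45
position: [0.5964, -0.2225, 0.1998]
ee_rot: [0.005, 0.822, 0.57, 0.003]
contact_force: [0.1, -0.4, 0.0]
width: 0.0578
gripper_force: 0.0
```

```bash
python3 - <<'E'
from h import *
go(.35,.05,.25)
E
```

```text
yang -20.5 delta [ 0.2108 -0.4072 -0.0681] twist 0.0000 q6 -0.11 t 30.4
```

Call:
move_arm([
  [[0.21,-0.407,-0.06,0,-0.35],[0.21,-0.407,-0.06,0,-0.35],[0.21,-0.407,-0.06,0,-0.35],[0.21,-0.407,-0.06,0,-0.35],[0.21,-0.407,-0.06,0,-0.35],[0.21,-0.407,-0.06,0,-0.35],[0.21,-0.407,-0.06,0,-0.35],[0.21,-0.407,-0.06,0,-0.35],[0.21,-0.407,-0.06,0,-0.35],[0.21,-0.407,-0.06,0,-0.35]],
])

```text
clock: 31.45
position: [0.3477, 0.0504, 0.241]
ee_rot: [0.001, 0.822, 0.57, 0.0]
contact_force: [0.2, 0.3, -0.6]
width: 0.0574
gripper_force: 0.0
```

```bash
python3 - <<'E'
from h import *
a=snap('top','t8.png')[95:265,205:460]; b=snap('side','s8.png')[120:340,205:460]
im=np.hstack([cv2.resize(a,None,fx=1.55,fy=1.55),cv2.resize(b,(395,341))[:263]]) if 0 else np.vstack([cv2.resize(a,None,fx=1.8,fy=1.8)[:300],cv2.resize(b,None,fx=1.8,fy=1.8)[:298]])
cv2.imwrite('pics/v8.png',cv2.cvtColor(np.clip(im*1.4,0,255).astype(np.uint8),cv2.COLOR_RGB2BGR))
E
```

```text
(no output)
```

View pics/v8.png

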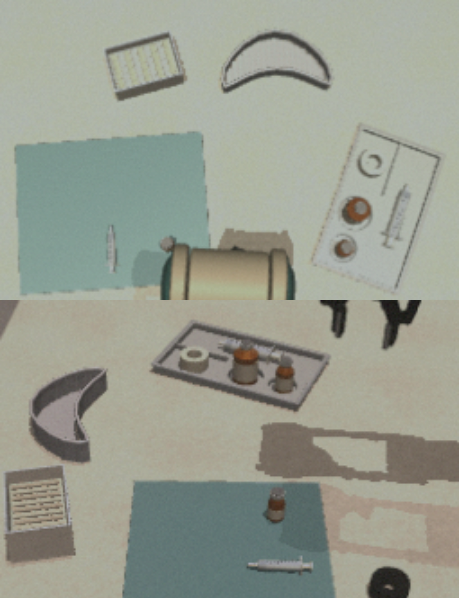

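The tape lies in the bay at (371,162), the vials stand in their wells at (355,210) and (344,247), and the syringe is in the trough at (398,215). The small vial, slim syringe, dish and carton haven't moved, and the gripper is clear. Handing in.

```bash
python3 -c "
from rig import manip; print(manip.sign_off())"
```

```text
the job is handed in; nothing more can be done
None
```

The tray is laid up and handed in at about 31 s: both vials stand in their wells, the thick syringe is in the trough, the tape is in the bay, and the four bystanders were left where they were; no verdict came back.

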